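# Drip off the washed vase and carry its tray to the stand

### The job

The washed vase lies loose on its side across the open-ended slatted tray in the white draining tray. Lift the slatted tray by its springy bail handle, bring the vase to rest over the middle of the slats and keep it there, held clear above the draining tray, for at least five seconds to drip off. Then carry it to the low white stand, set it down gently, square and centred, let go and move away, with the vase lying still on the middle part of the slats; the vase must never roll off nor be touched by the robot, and leave the soap bottle, brush and cup alone.

Things in the scene. Friction and masses are not known exactly. Their poses are not given: they have to be found in the camera images.
- tray: Open-ended slatted tray of pale wood, 0.30 kg, 188 mm wide (its x), 360 mm long (its y), alike either way round; origin at the centre of its underside, z up. Four slats run along y, their level tops 32 mm above the origin; the ends (y = -180 and +180 mm) have no rim or stop. Steel wire bail (0.1 kg) over its middle: uprights at x = -106 and +106 mm, footed in sockets 24 mm above the origin.
- grip (a point): Middle of the bail's straight wooden grip, 22 by 22 mm in section, 110 mm long along the tray's x, 185 mm above the tray's origin: grip it from above, fingers closing along the tray's y. Fingertips 19 mm below it clear the vase by 34 mm. The bail gives in its sockets about the tray's x axis like a spring of 6.5 N m/rad (well damped), so the hanging tray sags under an off-centre vase.
- tray_middle (a point): Middle of the slat tops, 32 mm above the tray's origin (axes of the tray). In the air, a vase lying 10 mm from here along y makes the tray sag about 0.007 rad towards it, which makes it roll further out: the hanging tray does not balance by itself (growth time about 0.47 s).
- vase: White ceramic vase on its side, diameter 100 mm, length 150 mm along its own x (across the tray), 0.46 kg (hidden: 0.39 to 0.53); origin at its centre, 82 mm above the tray's origin; it rolls along the tray's y. On slats tilted by a rad it speeds up downhill at about 6.5 (a - 0.01) m/s^2; a tray accelerating along y makes it lag by 0.67 of that. On level slats it comes to rest.
- drainer: Shallow white ceramic draining tray fixed on the worktop, 280 mm (its x) by 420 mm (its y), rim 22 mm high, walls and floor 6 mm thick. Origin at the centre of its underside. The slatted tray stands on its floor at the start.
- stand: Low white wooden stand fixed on the worktop, flat top 230 mm (its x) by 400 mm (its y), 60 mm high, no rim. Origin at the centre of its underside; its long axis is y.
- soap: Amber soap bottle with black cap, diameter 56 mm, 170 mm high, standing beyond the work; origin at the centre of its underside. Leave alone.
- brush: Wooden scrubbing brush, 140 by 50 by 44 mm, lying bristles down beyond the work; origin at the centre of its underside. Leave alone.
- pot: Grey concrete cup, diameter 90 mm at the rim, 80 mm high; origin at the centre of its underside. Leave alone.
Mind the look-alikes: they are no part of the job. There is more than one size of the vase; the job needs the largest.

How it is judged:
By the outcome, as a careful person would: the job done as asked, in the order asked, and still so for the second after the job is handed in, with the robot touching nothing.
It also fails if it takes over 72 s, if anything falls off the work surface, if the arm or the gripper's body presses on something with over 40 N, if the wrist force passes 120 N, or if a joint passes its speed limit or range.

### The arm

A 7-joint arm with a two-finger parallel gripper is mounted at the origin on the work surface. World frame = base frame: x ahead of the robot, y to its left, z up, the work surface at z = 0. Lengths are in mm, angles in rad, forces in N, time in s.
With the tool pointing down it reaches from about 400 to 900 mm from the base axis. Payload 5.5 kg.
Tool frame: the origin (TCP) lies midway between the tips of the shut fingers; the grasp point (between the pads) lies 19 mm behind it; z points along the fingers, y is the line along which they close (so a half turn about z gives the same grasp; the last joint's range is limited). The gripper opens to 92 mm and grips with 3 to 60 N. Pads are 19 mm wide; open, the fingers measure 130 mm over their backs; the gripper's body (75 mm by 190 mm) begins 47 mm behind the grasp point.
Start: joints at [1.392, 0.501, -0.427, 1.55, 0.221, 1.138, -0.21], TCP at [277.95, -587.574, 226.729] pointing down, gripper open.
Joint ranges: [-2.88, 2.88], [-0.31, 2.03], [-1.54, 1.56], [0.2, 2.42], [-1.41, 4.55], [0.19, 2.02], [-2.57, 2.57]. Speed limits (rad/s): [2.57, 2.57, 3.14, 3.14, 3.14, 3.14, 3.14].

### API

Orientations are given as a unit quaternion [w, x, y, z].
In Python, from workcell import move_to, line_to, move_j, gripper_open, gripper_close, pause, inverse_kinematics, state, snapshot, camera_params, IKError, hand_in gives the robot as it stands. The module is installed in compiled form; this text tells all that it offers. Calls block until the motion is done:
- move_to(position, orientation): joint-space move of the TCP to a pose.
- line_to(position, velocity=150, frame=None, stop_force=None): straight line of the TCP; frame=None keeps the orientation; velocity is the mean speed in mm/s. With stop_force (N) it stops when the force on the tool has changed by that much, and returns True; else False.
- move_j(angles): joint-space move.
- gripper_open() and gripper_close(strength=None): open the fingers fully, or close them until they stop; strength is the grip in N (None keeps the last).
- pause(seconds).
- inverse_kinematics(position, orientation): joint angles nearest the present ones, or None.
- state(): the state.
- snapshot(name): name is "side" or "top" or "wrist"; returns the picture (384x512x3 uint8, red, green, blue); there is no depth.
- camera_params(name): a dict with "fx", "fy", "cx", "cy" (pixels), "k1" (the pictures are not rectified: a ray, as slopes to the right and down, at radius r is drawn at 1 + k1 r^2 times it, then the intrinsics apply), "T" (4x4, takes a point from camera to world coordinates). Camera axes: x right, y down, z forward; pixel columns grow to the right and rows downward; lengths in mm; the calibration is good to about 2 mm. A picture is of the moment at which its call begins: read the wrist's pose just before it. camera_params takes no time and is no camera call; for the wrist camera it gives the pose at the moment of the call.
A pose or a line that the arm cannot do raises IKError and nothing moves.
- hand_in(): hands the job in; it is judged then, once.
The state is a dict: "t": time; "q": joint angles; "dq": joint speeds; "effort": joint torques, N m; "eef_pos": TCP position; "tool_rot": TCP orientation; "force": force on the tool from outside, world axes, zero at the start; "torque": the same for the moment, N m; "finger_gap": finger opening in mm; "grasp_force": force on a finger pad.
Only numpy, scipy, OpenCV 4.12 (cv2) and the standard library are available. Lean on these libraries where they do the work, as an engineer would, in place of code of your own. Each camera call takes 0.05 s, during which the arm holds its last target. There are 200 camera calls.

## Working session

There is one attempt and no reset: what is moved stays moved. The work goes in short steps, each a Python script; the robot and the scene stay as the last script left them, time stands still between calls to the robot, and variables do not carry over. Pictures are saved under pics/ and viewed, at most 13 in all, crops included, and the job is handed in when it is done.

```bash
mkdir -p pics
python3 - <<'E'
from workcell import *
import cv2,numpy as np
s=state();print(s)
for n in("top","side"):
    im=snapshot(n);cv2.imwrite(f"pics/{n}0.png",cv2.cvtColor(im,cv2.COLOR_RGB2BGR));p=camera_params(n);print(n,{k:(np.round(v,3).tolist()) for k,v in p.items()})
a=cv2.imread("pics/top0.png");b=cv2.imread("pics/side0.png")
E
```

```text
{'t': 0.0, 'q': array([ 1.39222148,  0.50184108, -0.42678119,  1.55146366,  0.22079734,
        1.13830775, -0.21031448]), 'dq': array([-2.13905818e-04, -2.33606732e-05, -2.75789346e-04,  1.48187469e-03,
        1.27436674e-04,  6.08138648e-04,  7.61571411e-04]), 'effort': array([ 8.52633480e-05, -5.66592193e+01, -5.81595361e+00, -2.79107594e+01,
       -6.86458452e-02,  3.09670880e-02,  1.49227781e-04]), 'eef_pos': array([ 277.5540104 , -586.97321162,  225.67603647]), 'tool_rot': array([-9.64228459e-04,  9.75699296e-01,  2.19111658e-01, -1.86369095e-04]), 'force': array([-0.24263979,  0.90563317, -0.14111689]), 'torque': array([ 0.03642726, -0.02426239,  0.00147355]), 'grasp_force': 0.0, 'finger_gap': 91.695256184023}
top {'fx': 357.122, 'fy': 357.122, 'cx': 254.174, 'cy': 185.643, 'k1': -0.112, 'T': [[-0.006, -0.995, 0.096, 511.647], [-1.0, 0.008, 0.022, 153.649], [-0.023, -0.096, -0.995, 1061.092], [0.0, 0.0, 0.0, 1.0]]}
side {'fx': 399.172, 'fy': 399.172, 'cx': 255.712, 'cy': 188.271, 'k1': 0.028, 'T': [[-0.826, -0.364, 0.431, 103.195], [-0.563, 0.561, -0.606, 916.259], [-0.021, -0.743, -0.668, 946.992], [0.0, 0.0, 0.0, 1.0]]}
```

View pics/top0.png

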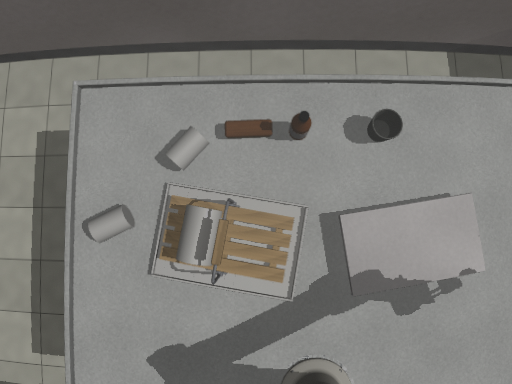

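View pics/side0.png

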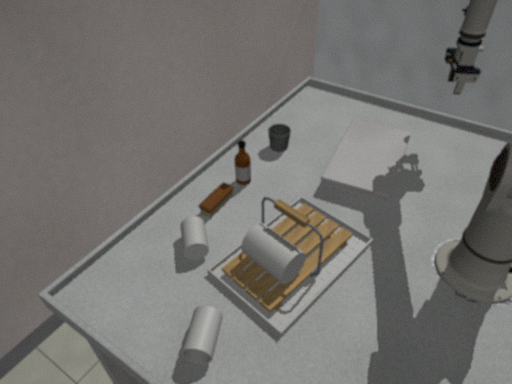

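The vase candidates in the top view are the one on the tray (200,237), one lying on the worktop at (187,148) and one at (110,224). The tray one fits the description. The brush is at (248,128), the soap at (301,125), the cup at (385,125) and the stand at (411,243). Next I'll measure positions and check the choice in a close crop.

```bash
cat > h.py <<'E'
from workcell import *
import cv2,numpy as np
from scipy.spatial.transform import Rotation as R
def rays(cp,uv):
    uv=np.atleast_2d(np.asarray(uv,float)); K=np.array([[cp['fx'],0,cp['cx']],[0,cp['fy'],cp['cy']],[0,0,1]])
    n=cv2.undistortPoints(uv[:,None],K,np.array([cp['k1'],0,0,0.]))[:,0]
    T=np.array(cp['T']); return T[:3,3],np.c_[n,np.ones(len(n))]@T[:3,:3].T
def plane(cp,uv,z):
    o,d=rays(cp,uv); return o+d*((z-o[2])/d[:,2])[:,None]
def save(n,im): cv2.imwrite(f"pics/{n}.png",cv2.cvtColor(im,cv2.COLOR_RGB2BGR))
def q_of(M):  # matrix -> wxyz
    x,y,z,w=R.from_matrix(M).as_quat(); return [w,x,y,z]
E
python3 - <<'E'
from h import *
cp=camera_params("top"); im=cv2.cvtColor(cv2.imread("pics/top0.png"),cv2.COLOR_BGR2RGB)
hsv=cv2.cvtColor(im,cv2.COLOR_RGB2HSV)
m=((hsv[...,0]>8)&(hsv[...,0]<25)&(hsv[...,1]>90)).astype(np.uint8); m[:170]=0
n,l,st,c=cv2.connectedComponentsWithStats(m)
for i in range(1,n):
    if st[i,4]>25: print(st[i],c[i].round(1))
pts=np.argwhere(m[:,150:310])[:,::-1]+[150,0]
w=plane(cp,pts,38)[:,:2].astype(np.float32); print("wood",cv2.minAreaRect(w))
# stand
for nm,(x0,y0,x1,y1),z in(("stand",(330,185,495,305),60),):
    g=im.astype(int); red=(g[...,0]-g[...,2]); 
    print(np.median(red[220:270,370:450]),np.median(red[100:140,430:480]), np.median(g[220:270,370:450],axis=(0,1)),np.median(g[100:140,430:480],axis=(0,1)))
big=cv2.resize(im[175:310,140:320],None,fx=4.4,fy=4.4,interpolation=cv2.INTER_CUBIC); save("crop1",big)
E
```

```text
[227 214  24   8  51] [237.4 217.9]
[ 212  224   75   58 2121] [247.9 254.5]
[160 251  16  11  58] [166.5 257.4]
wood ((458.6465759277344, 258.9281005859375), (355.10186767578125, 180.64889526367188), 79.15768432617188)
4.0 1.0 [155. 152. 151.] [141. 142. 140.]
```

View pics/crop1.png

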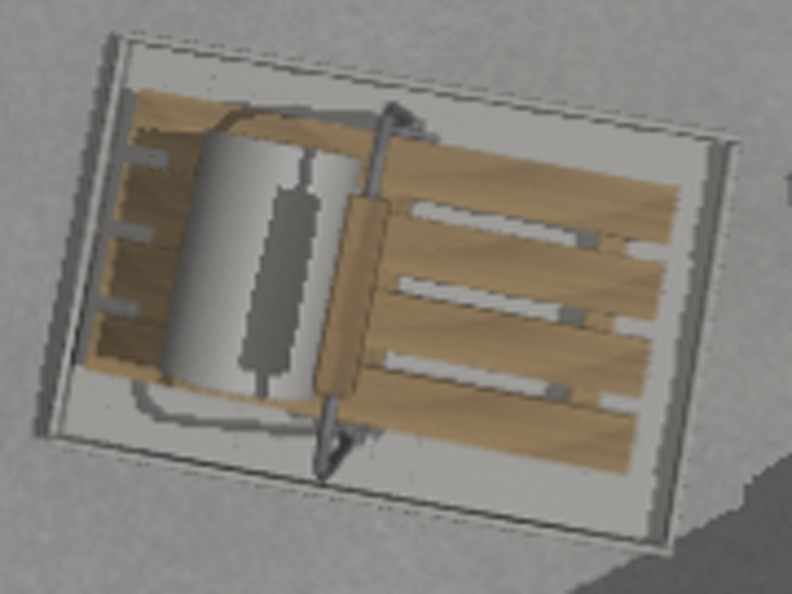

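The crop confirms the big white vase lying across the slats, at crop (262,265), left of the grip at (352,296). Tray corners are at (137,88), (680,186), (628,474) and (84,369). Next, the numbers and a crop of the stand.

Run:
```python
from h import *
cp=camera_params("top"); im=cv2.cvtColor(cv2.imread("pics/top0.png"),cv2.COLOR_BGR2RGB)
f=lambda a:(np.array(a,float)+.5)/4.4-.5+[140,175]
t=plane(cp,f([(137,88),(680,186),(628,474),(84,369)]),38)
print("tray c",t.mean(0),"sides",[np.linalg.norm(t[i]-t[i-1]).round(1) for i in range(4)])
u=(t[0]+t[3]-t[1]-t[2]);print("tray y dir deg",np.degrees(np.arctan2(u[1],u[0])));u/=np.linalg.norm(u)
g=plane(cp,f([(348,196),(388,198),(355,397),(316,393)]),202);print("grip",g.mean(0),[np.linalg.norm(g[i]-g[i-1]).round(1) for i in range(4)])
e=(g[0]+g[1]-g[2]-g[3]);print("grip x dir",np.degrees(np.arctan2(e[1],e[0])))
o,d=rays(cp,f([(185,252),(340,279)]));d/=np.linalg.norm(d,axis=1)[:,None];b=d.sum(0);v=o+b*(88-o[2])/b[2]
print("vase",v,"offset",(v-t.mean(0))@u, "half angle radius",np.linalg.norm(v-o)*np.sin(.5*np.arccos(d[0]@d[1])))
big=cv2.resize(im[180:310,325:500],None,fx=4.4,fy=4.4,interpolation=cv2.INTER_CUBIC);big=cv2.convertScaleAbs(big,alpha=1.5);
save("crop2",big)
```

```text
tray c [460.82504736 258.10017386  38.        ] sides [np.float64(187.1), np.float64(362.3), np.float64(188.0), np.float64(360.2)]
tray y dir deg 79.37011645496558
grip [459.97482145 256.47822696 202.        ] [np.float64(108.3), np.float64(22.0), np.float64(109.3), np.float64(21.4)]
grip x dir -9.42785810324697
vase [471.71925232 325.46829896  88.        ] offset 68.2216276045761 half angle radius 48.459063549152084
```

View pics/crop2.png

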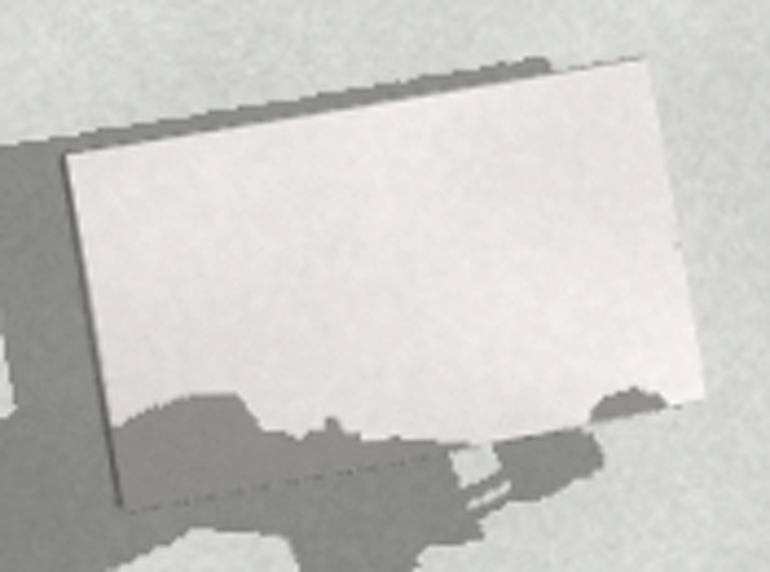

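The stand's top corners are at crop (66,155), (648,58), (705,400) and (122,510), so it is the plain pinkish slab. The vase lies 68 mm off the middle towards +y. The plan is to grasp, pre-tilt the bail against the spring, lift level, then move along y with the tilt unwinding so the vase lags to the middle.

```bash
cat >> h.py <<'E'
def frame(yaw,tilt):  # yaw of the tray y axis (deg); tilt (rad) lifts its +y end
    y=np.array([np.cos(np.radians(yaw)),np.sin(np.radians(yaw)),0]); z=np.array([0,0,-1.]); x=np.cross(y,z)
    tx=np.array([y[1],-y[0],0])
    return R.from_rotvec(tx*tilt).as_matrix()@np.c_[S*x,S*y,z]
S=1
def tcp(P,yaw,tilt): # pivot point P (socket axis, middle) -> TCP pos
    y=np.radians(yaw); tx=np.array([np.sin(y),-np.cos(y),0])
    return np.asarray(P)+R.from_rotvec(tx*tilt).apply([0,0,142.])
def ft(n=10):
    a=[]
    for _ in range(n): s=state();a.append(np.r_[s['force'],s['torque']]);pause(.02)
    return np.mean(a,0),np.std(a,0)
E
cat > step1.py <<'E'
import h; from h import *
cp=camera_params("top")
f=lambda a:(np.array(a,float)+.5)/4.4-.5+[325,180]
t=plane(cp,f([(66,155),(648,58),(705,400),(122,510)]),60);u=t[0]+t[3]-t[1]-t[2]
print("stand",t.mean(0).round(1),[np.linalg.norm(t[i]-t[i-1]).round(1) for i in range(4)],np.degrees(np.arctan2(u[1],u[0])))
yaw=79.5;P=np.array([460.5,257.3,30.])
for S in(1,-1):
    h.S=S
    for p,yw,ti in((P,yaw,0),(P+[0,0,80],yaw,.047),(P+[18,100,80],yaw,0),(np.r_[t.mean(0)[:2],150],99.5,0)):
        q=inverse_kinematics(tcp(p,yw,ti),q_of(frame(yw,ti)));print(S,None if q is None else np.round(q,2))
E
python3 step1.py
```

```text
stand [ 440.8 -275.3   60. ] [np.float64(226.4), np.float64(397.7), np.float64(227.3), np.float64(397.1)] 98.3217308568035
1 [ 0.39  0.7  -1.3   1.89  0.74  1.15  0.19]
1 [ 0.48  0.49 -1.29  1.85  0.49  1.15  0.42]
1 [ 0.17  0.71 -1.3   1.65  0.7   1.34  0.15]
1 [ 1.45  0.37 -1.16  1.78  0.36  1.23  1.92]
-1 [-0.57  0.32  0.01  1.92 -0.01  0.9  -2.31]
-1 [-0.54  0.2   0.01  1.88 -0.04  1.04 -2.26]
-1 [-0.7   0.35  0.01  1.67 -0.01  1.12 -2.44]
-1 [ 1.    0.21 -0.57  1.79  0.13  1.17 -1.01]
```

```bash
cat > step2.py <<'E'
import h; from h import *
yaw=79.5;P=np.array([460.5,257.3,30.])
h.S=-1; up=P+[0,0,95]
q=np.array(inverse_kinematics(tcp(up,yaw,0),q_of(frame(yaw,0)))); q[6]+=np.pi; print(q.round(2))
gripper_open(); move_j(q); h.S=1
s=state();print(s['t'],s['eef_pos'],s['tool_rot'],q_of(frame(yaw,0)))
cp=camera_params("wrist");im=snapshot("wrist");save("wrist1",im);np.savez("w1.npz",**cp)
E
python3 step2.py
```

```text
[-0.57  0.21  0.01  1.82 -0.    1.11  0.83]
3.35 [461.03655534 256.44076306 266.94016588] [ 5.89181007e-05  9.23884097e-02  9.95723033e-01 -1.43977298e-04] [np.float64(0.0), np.float64(0.09150161866340238), np.float64(0.9958049275746618), np.float64(0.0)]
```

View pics/wrist1.png

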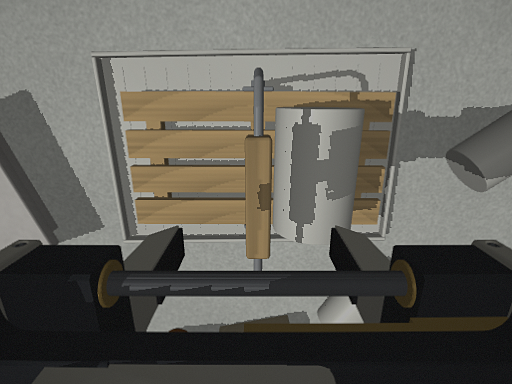

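The wrist view shows the grip at about (258,197), midway between the fingers, with the vase to its right at (317,175). I'll compute the grip position from this view, then descend and grip.

```bash
cat > step3.py <<'E'
import h; from h import *
cp=dict(np.load("w1.npz"))
g=plane(cp,[(246,137),(270,136),(247,258),(270,258)],202);gc=g.mean(0)
e=g[0]+g[1]-g[2]-g[3];print("grip",gc,np.degrees(np.arctan2(e[1],e[0])))
yaw=79.5; x=np.r_[np.sin(np.radians(yaw)),-np.cos(np.radians(yaw)),0];y=np.r_[-x[1],x[0],0]
P=np.array([460.5,257.3,30.]);dl=gc-P;print("dx,dy",dl@x,dl@y)
o,d=rays(cp,[(273,175),(358,175)]);d/=np.linalg.norm(d,axis=1)[:,None];b=d.sum(0);v=o+b*(88-o[2])/b[2];print("vase off",(v-gc)@y)
s=state();print(ft(10))
P=P+[0,0,0]
P[:2]+=((dl@y)*.6*y)[:2] if abs(dl@y)<4 else 0
line_to(tcp(P,yaw,0),120,q_of(frame(yaw,0)),stop_force=15) and print("STOPPED")
print("down",state()['eef_pos']);gripper_close(40)
s=state();print(s['t'],s['finger_gap'],s['grasp_force'],s['eef_pos'],P);print(ft(10))
E
python3 step3.py
```

```text
grip [457.55336211 258.71592851 202.        ] 169.7726968666989
dx,dy -3.1553286382598165 0.8552365544550075
vase off 69.93119132457873
(array([-0.21569448, -0.01190579,  0.1354926 ,  0.0852963 , -0.14142106,
        0.00494594]), array([0.32754708, 0.49175172, 0.65672654, 0.02743618, 0.02372846,
       0.02397875]))
down [461.12860986 258.11473875 172.66601235]
5.6 21.93435975903533 39.99764263629913 [460.56298699 257.76103807 171.95545834] [460.59351269 257.80454932  30.        ]
(array([-0.02294878, -0.31724612, -0.29400036,  0.08468546, -0.12647892,
       -0.0971232 ]), array([0.56808178, 0.39573728, 0.54601829, 0.01982703, 0.03912473,
       0.03627167]))
```

```bash
cat > step4.py <<'E'
import h; from h import *
yaw=79.5; P=np.array([460.6,257.8,30.]); phi=.048
a=ft(15)[0]
line_to(tcp(P,yaw,phi),25,q_of(frame(yaw,phi)))
b=ft(15)[0]
line_to(tcp(P+[0,0,60],yaw,phi),60,q_of(frame(yaw,phi)))
s=state();print(s['t'],s['finger_gap'],s['eef_pos'],tcp(P+[0,0,60],yaw,phi),s['tool_rot'],q_of(frame(yaw,phi)))
save("top2",snapshot("top"));save("side2",snapshot("side"));save("wrist2",snapshot("wrist"))
np.savez("w2.npz",**camera_params("wrist"))
c=ft(20)[0];save("wrist3",snapshot("wrist"));print(state()['t'])
tx=np.r_[np.sin(np.radians(yaw)),-np.cos(np.radians(yaw)),0]
for v in(a,b,c): print(v.round(3),"Mx",(v[3:]@tx).round(4))
ims=[cv2.imread(f"pics/{n}.png") for n in("wrist2","wrist3","side2","top2")]
cv2.imwrite("pics/m4.png",cv2.resize(np.vstack([np.hstack(ims[:2]),np.hstack(ims[2:])]),(800,600),interpolation=cv2.INTER_AREA))
E
python3 step4.py
```

```text
7.8417 21.96046504902638 [458.94683718 250.87134602 231.31390486] [459.35835958 251.10070777 231.83644741] [0.00174078 0.09145198 0.9955292  0.02356075] [np.float64(0.0021958280342637814), np.float64(0.09147526746212141), np.float64(0.9955181495212633), np.float64(0.02389702399331468)]
8.375
[-0.158 -0.232 -0.112  0.093 -0.115 -0.104] Mx 0.1124
[ 0.267  0.03  -0.534 -0.166 -0.158 -0.126] Mx -0.134
[ 4.000e-02 -6.800e-02 -8.183e+00 -4.060e-01 -6.800e-02  3.000e-03] Mx -0.387
```

View pics/m4.png

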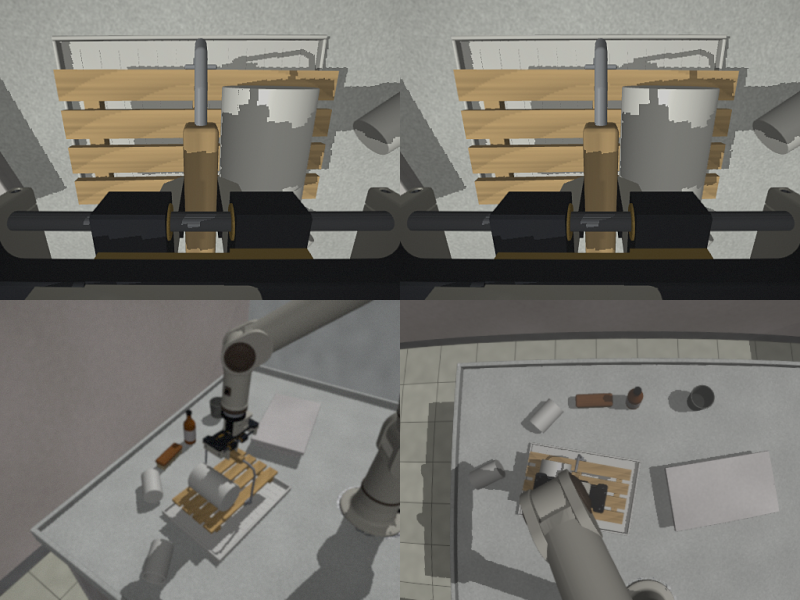

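The tray is lifted nearly level and the vase has barely moved. The wrist view shows it at (268,140) of 400x300, with its right edge at 318 in both frames. A look-alike vase lies close under the +y path, so I'll go slowly −y and higher first, then dash +y.

```bash
cat >> h.py <<'E'
def vase_off(im,cp,P,yaw,roll=0.):
    """vase offset (mm) along the tray's y from the right edge on the second slat in the wrist picture"""
    y=np.radians(yaw);ty=np.array([np.cos(y),np.sin(y),0]);hsv=cv2.cvtColor(im,cv2.COLOR_RGB2HSV)
    out=[]
    for r in range(92,160,3):
        sat=cv2.medianBlur(hsv[r:r+1,:,1],5)[0]>70
        e=[c for c in range(285,470) if not sat[c-6:c].any() and sat[c:c+5].all()]
        if not e: continue
        o,d=rays(cp,[(e[-1]-.5,r)]);d=d[0]
        c=np.array([(o-P)@ty,o[2]-P[2]]);v=np.array([d@ty,d[2]]);v/=np.linalg.norm(v)
        n=np.array([-v[1],v[0]]); n*=np.sign(n[0])      # normal pointing to +y
        out.append((c@n-50-58*n[1])/n[0])               # centre (d,58) lies 50 on the -y side
    return (np.median(out),np.std(out),len(out)) if out else (None,0,0)
def pivot(s,yaw,tilt): return s['eef_pos']-(tcp([0,0,0],yaw,tilt))
E
cat > step5.py <<'E'
import h; from h import *
yaw=79.5; P=np.array([460.6,257.8,90.]); ty=np.r_[np.cos(np.radians(yaw)),np.sin(np.radians(yaw)),0]
cp=dict(np.load("w2.npz"))
for n in("wrist2","wrist3"): print(n,vase_off(cv2.cvtColor(cv2.imread(f"pics/{n}.png"),cv2.COLOR_BGR2RGB),cp,P,yaw))
Q=P-108*ty+[0,0,50]; line_to(tcp(Q,yaw,.046),28,q_of(frame(yaw,.046)))
s=state();print(s['t'],s['eef_pos'],tcp(Q,yaw,.046))
for k in range(4):
    cp=camera_params("wrist");im=snapshot("wrist");print(state()['t'],vase_off(im,cp,Q,yaw));pause(.1)
save("wrist5",im)
E
python3 step5.py
```

```text
wrist2 (np.float64(69.22143497908343), np.float64(6.100216322529704), 13)
wrist3 (np.float64(69.22143497908343), np.float64(6.100216322529704), 13)
12.7667 [439.70691088 145.24395616 281.82783066] [439.72862055 145.18811373 281.84979049]
12.8167 (np.float64(69.98864058375594), np.float64(6.128076741381736), 13)
12.9667 (np.float64(69.97625429243249), np.float64(6.128138281950453), 13)
13.1167 (np.float64(69.97059422570771), np.float64(6.12826598322041), 13)
13.2667 (np.float64(69.96877631904736), np.float64(6.128361247179689), 13)
```

View pics/wrist5.png

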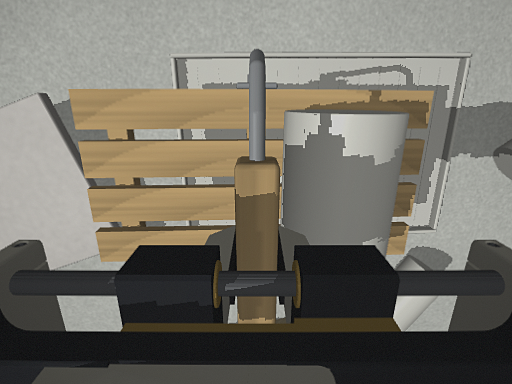

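The vase is at rest with the tray level, right edge at column 405. Now the dash.

```bash
sed -i 's/range(92,160,3)/list(range(116,127,2))+list(range(143,172,3))/' h.py
cat > step6.py <<'E'
import h; from h import *
yaw=79.5; P=np.array([460.6,257.8,140.]); ty=np.r_[np.cos(np.radians(yaw)),np.sin(np.radians(yaw)),0]
cp=camera_params("wrist");im=snapshot("wrist");print(vase_off(im,cp,P-108*ty,yaw))
Q=P+4*ty; t0=state()['t']; line_to(tcp(Q,yaw,.003),150,q_of(frame(yaw,.003)));print("T",state()['t']-t0)
for k in range(5):
    s=state();cp=camera_params("wrist");im=snapshot("wrist");print(s['t'],vase_off(im,cp,pivot(s,yaw,.003),yaw),((s['eef_pos']-tcp(Q,yaw,.003))@ty).round(2))
save("wrist6",im)
E
python3 step6.py
```

```text
(np.float64(70.02209530983656), np.float64(0.24336337639141167), 16)
T 0.9332999999999991
14.35 (np.float64(36.827740064157666), np.float64(0.26336250095957703), 16) -1.47
14.4 (np.float64(40.857846559124155), np.float64(0.24839372543617003), 16) -1.72
14.45 (np.float64(44.642656421403984), np.float64(0.24996056901829777), 16) -1.61
14.5 (np.float64(49.12107067611889), np.float64(0.2310676272868254), 16) -1.46
14.55 (np.float64(53.225072912291616), np.float64(0.24697386981818084), 16) -1.2
```

View pics/wrist6.png

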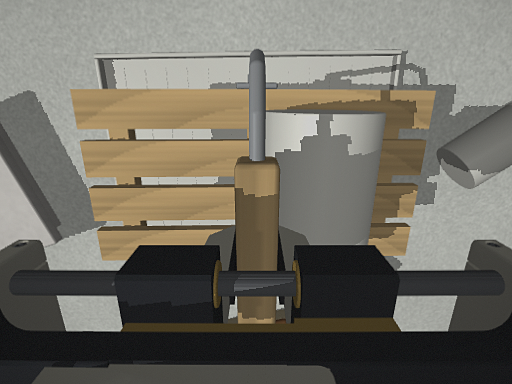

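The picture shows the vase's right edge at column 383, rolling back towards +y at about 80 mm/s. The dash unwound the tilt too fast. The clock is stopped between calls, so I'll write a feedback tilt controller and check it offline first.

```bash
python3 - <<'E'
s=open('h.py').read()
i=s.index("def vase_off");j=s.index("def pivot")
s=s[:i]+'''KS=.0064   # sag, rad per mm
def tilt_of(s,yaw):
    w,x,y,z=s['tool_rot'];a=np.radians(yaw)
    return np.arcsin(R.from_quat([x,y,z,w]).as_matrix()[:,2]@[np.cos(a),np.sin(a),0])
def vase_off(im,cp,P,yaw,phi):
    """vase offset (mm) along the tray's y from its right edge against the first two slats (wrist picture)"""
    y=np.radians(yaw);ty=np.array([np.cos(y),np.sin(y),0]);hsv=cv2.cvtColor(im,cv2.COLOR_RGB2HSV);E=[]
    for r in list(range(116,127,2))+list(range(143,172,3)):
        sat=cv2.medianBlur(hsv[r:r+1,:,1],5)[0]>70
        e=[c for c in range(282,470) if not sat[c-6:c].any() and sat[c:c+5].all()]
        if e: E.append((e[-1]-.5,r))
    if len(E)<5: return None
    o,D=rays(cp,E);d=30.;c=np.array([(o-P)@ty,o[2]-P[2]])
    v=np.c_[D@ty,D[:,2]];v/=np.linalg.norm(v,axis=1)[:,None];n=np.c_[-v[:,1],v[:,0]];n*=np.sign(n[:,:1])
    for _ in range(4):
        t=phi-KS*d; d=np.median((n@c-50+58*t*n[:,0]-58*n[:,1])/(n[:,0]+t*n[:,1]))
    return d
def roll(d,v,phi0,phi1,T,Tr=None,fr=.01,ks=None):  # predict (mm, mm/s); tilt ramps phi0->phi1 over Tr
    n=max(int(T/.005),1);h=T/n;ks=ks or KS
    for k in range(n):
        p=phi0+(phi1-phi0)*min(1,(k*h)/(Tr or 1e-6)) if Tr else phi1
        a=6500*(ks*d-p); f=6500*fr
        if abs(v)<3 and abs(a)<f: v=0.;continue
        v2=v+h*(a-f*np.sign(v if abs(v)>1e-9 else a)); d+=h*v2; v=v2
    return d,v
def law(d,v,w=2.4):
    if abs(d)<9 and abs(v)<6: return KS*d
    b=(w*w*d+2*w*v)/6500
    b-=.008*np.sign(-v) if abs(v)>15 else 0
    return float(np.clip(KS*d+b,-.1,.1))
'''+s[j:]
open('h.py','w').write(s)
E
cat > sim.py <<'E'
from h import *
for ks,fr in((.0055,.01),(.0064,.01),(.0074,.01),(.0064,.006)):
    d,v,phi=57.,85.,.003;log=[]
    for k in range(24):
        d,v=roll(d,v,phi,phi,.1,fr=fr,ks=ks)
        dm,vm=roll(d+np.random.randn()*.3,v+np.random.randn()*5,phi,phi,.12)
        p=law(dm,vm)
        d,v=roll(d,v,phi,p,.25,.15,fr=fr,ks=ks);phi=p;log.append((round(d),round(v),round(p,3)))
    print(ks,fr,log)
E
python3 sim.py
```

```text
0.0055 0.01 [(276, 1515, 0.1), (2098, 12244, 0.1), (16869, 99246, 0.1), (136597, 804497, 0.1), (1107129, 6521340, 0.1), (8974363, 52862680, 0.1), (72747004, 428510528, 0.1), (589694840, 3473552114, 0.1), (4780129223, 28156984506, 0.1), (38748237980, 228243524303, 0.1), (314097356247, 1850166390365, 0.1), (2546106723388, 14997646406350, 0.1), (20639013090283, 121572523909874, 0.1), (167302044894869, 985479865931442, 0.1), (1356168248141830, 7988405068206171, 0.1), (10993244693595818, 64754864852998984, 0.1), (89112415851691008, 524909852007762816, 0.1), (722354762425219712, 4254975334444709376, 0.1), (5855484870557399040, 34491284603408662528, 0.1), (47465185879322107904, 279590037564480815104, 0.1), (384757867258246987776, 2266386712009631334400, 0.1), (3118888374175879659520, 18371572796792577720320, 0.1), (25282042339735845732352, 148921931654183847460864, 0.1), (204938935987758878949376, 1207177086737252154867712, 0.1)]
0.0064 0.01 [(322, 1942, 0.1), (2937, 18534, 0.1), (27928, 177137, 0.1), (266772, 1693001, 0.1), (2549552, 16180990, 0.1), (24367393, 154651076, 0.1), (232893116, 
[... 2137 characters left out ...]
2639558251, 12456175791211, 0.1), (18758080874219, 119050873042105, 0.1), (179281823097274, 1137838017835912, 0.1), (1713500027461769, 10874975728862320, 0.1), (16376910349236330, 103938429943021712, 0.1), (156523599818214912, 993399662525095296, 0.1), (1495986530890128896, 9494494866296836096, 0.1), (14298008116372523008, 90744376273491738624, 0.1), (136654329350288097280, 867296464027347845120, 0.1), (1306084426458892861440, 8289253697080882364416, 0.1), (12483003920540328001536, 79225189660640044646400, 0.1), (119307284983640078942208, 757200938243058833555456, 0.1), (1140288694994768463134720, 7237007110139074763030528, 0.1), (10898398267223740688367616, 69168260717859182445854720, 0.1)]
```

KS is off by ten: the sag is 0.00064 rad/mm. I'll fix it and print less.

```bash
sed -i 's/^KS=.0064/KS=.00064/' h.py; sed -i 's/(.0055,.01),(.0064,.01),(.0074,.01),(.0064,.006)/(.00055,.01),(.00064,.01),(.00074,.01),(.00064,.006)/; s/print(ks,fr,log)/print(ks,fr,log[:12],log[-1])/' sim.py; python3 sim.py
```

```text
0.00055 0.01 [(86, 38, 0.1), (79, -68, 0.096), (48, -53, -0.021), (41, -53, 0.093), (14, -11, -0.084), (26, -17, 0.1), (9, 17, -0.098), (33, 21, 0.1), (23, -3, -0.034), (25, -44, 0.092), (0, -2, -0.1), (16, -9, 0.1)] (20, -28, 0.1)
0.00064 0.01 [(89, 54, 0.1), (89, -39, 0.1), (67, -62, 0.041), (49, -44, 0.037), (36, -23, 0.018), (31, -25, 0.048), (21, -1, -0.018), (21, -33, 0.068), (5, 12, -0.078), (21, -10, 0.1), (5, 12, -0.089), (24, 2, 0.1)] (6, 3, 0.1)
0.00074 0.01 [(92, 72, 0.1), (102, -5, 0.1), (94, -43, 0.1), (73, -55, 0.054), (57, -42, 0.05), (44, -23, 0.026), (38, -32, 0.064), (24, -3, -0.026), (27, -36, 0.088), (6, 4, -0.083), (21, -9, 0.1), (6, 14, -0.087)] (7, 11, -0.088)
0.00064 0.006 [(91, 64, 0.1), (95, -28, 0.1), (75, -69, 0.058), (50, -63, 0.029), (33, -32, 0.008), (25, -33, 0.041), (12, -1, -0.036), (17, -22, 0.067), (1, 2, -0.068), (11, -26, 0.096), (-13, -12, -0.1), (-1, -20, 0.093)] (-4, -16, 0.096)
```

```bash
python3 - <<'E'
s=open('h.py').read();i=s.index("def law");j=s.index("def pivot")
s=s[:i]+'''def law(d,v,phi,T=.38,lam=1.1):  # tilt that brings the predicted state onto v = -lam d one loop later
    if abs(d)<8 and abs(v)<6: return KS*d
    def cost(p):
        a,b=roll(d,v,phi,p,T,.15); return abs(b+np.clip(lam*a,-45,45))+100*abs(p-KS*d)
    return float(min(np.linspace(KS*d-.07,KS*d+.07,57),key=cost))
'''+s[j:]
open('h.py','w').write(s)
E
cat > sim.py <<'E'
from h import *
np.random.seed(0)
for ks,fr in((.00055,.01),(.00064,.01),(.00074,.01),(.00064,.006),(.00064,.014)):
    d,v,phi=57.,85.,.003;log=[]
    for k in range(24):
        if k: d,v=roll(d,v,phi,phi,.1,fr=fr,ks=ks)
        p=law(d+np.random.randn()*.5,v+np.random.randn()*5,phi)
        d,v=roll(d,v,phi,p,.28,.2,fr=fr,ks=ks);phi=p;log.append((round(d),round(v),round(p,3)))
    print(ks,fr,log[:14],log[-1])
E
python3 sim.py
```

```text
0.00055 0.01 [(75, 9, 0.107), (56, -78, 0.052), (25, -60, -0.006), (13, -15, 0.01), (9, -10, 0.017), (4, -16, 0.015), (-1, -3, -0.006), (-1, 0, np.float64(-0.001)), (-1, 0, np.float64(-0.0)), (-1, 0, np.float64(-0.001)), (-1, 0, np.float64(-0.002)), (-1, 0, np.float64(-0.001)), (-1, 0, -0.0), (-1, 0, np.float64(-0.001))] (-1, 0, np.float64(-0.001))
0.00064 0.01 [(76, 22, 0.106), (65, -50, 0.056), (45, -44, 0.028), (32, -32, 0.031), (19, -27, 0.016), (12, -14, 0.013), (8, -7, 0.014), (7, 0, 0.007), (7, 0, np.float64(0.004)), (7, 0, np.float64(0.004)), (7, 0, np.float64(0.004)), (7, 0, np.float64(0.005)), (7, -4, 0.02), (4, -5, 0.006)] (3, 0, np.float64(0.002))
0.00074 0.01 [(78, 34, 0.106), (73, -31, 0.068), (60, -30, 0.048), (50, -29, 0.054), (36, -38, 0.037), (23, -21, 0.011), (19, -15, 0.037), (9, -25, 0.012), (1, -17, 0.009), (-3, -4, -0.003), (-3, 0, np.float64(-0.002)), (-3, 0, np.float64(-0.002)), (-3, 0, np.float64(-0.002)), (-3, 1, -0.015)] (-3, 0, np.float64(-0.002))
0.00064 0.006 [(77, 28, 0.107), (66, -61, 0.065), (38, -65, 0.015), (18, -44, 0.015), (4, -23, -0.009), (1, -4, 0.009), (-1, 0, 0.0), (-1, 0, np.float64(-0.001)), (-1, 0, -0.001), (-1, 0, np.float64(-0.001)), (-1, 0, np.float64(-0.001)), (-1, 0, -0.001), (-1, 0, np.float64(-0.001)), (-1, 0, np.float64(-0.001))] (1, 0, np.float64(0.0))
0.00064 0.014 [(75, 14, 0.106), (63, -44, 0.05), (47, -40, 0.045), (32, -39, 0.031), (19, -17, 0.01), (18, -5, 0.032), (15, 0, 0.014), (15, -2, 0.027), (13, -4, 0.019), (13, -1, 0.023), (12, 0, 0.018), (12, 0, 0.02), (12, -1, 0.023), (12, 0, 0.021)] (11, -1, 0.022)
```

```bash
cat > ctl.py <<'E'
import h,sys; from h import *
yaw=79.5;ty=np.r_[np.cos(np.radians(yaw)),np.sin(np.radians(yaw)),0];Q=np.array([460.6,257.8,140.])+4*ty
def meas():
    s=state();cp=camera_params("wrist");im=snapshot("wrist");ph=tilt_of(s,yaw)
    return s['t'],vase_off(im,cp,pivot(s,yaw,ph),yaw,ph),ph
def act(p):
    s=state();g=tcp(Q,yaw,p);dist=np.linalg.norm(g-s['eef_pos'])
    line_to(g,max(dist/.15,15),q_of(frame(yaw,p)))
def loop(n,first=None,T=.38):
    if first is not None: act(first)
    still=0
    for k in range(n):
        t0,d0,p0=meas();t1,d1,p1=meas()
        if d1 is None or d0 is None: print("LOST",d0,d1);break
        v=(d1-d0)/(t1-t0);d=d1+v*.05;p=law(d,v,p1,T)
        print(f"t {t1:.2f} d {d1:.1f} v {v:.1f} phi {p1:.4f} -> {p:.4f}",flush=True)
        still=still+1 if abs(d)<8 and abs(v)<5 else 0
        if still==3: break
        if abs(p-p1)>.002: act(p)
        else: pause(.1)
E
python3 - <<'E'
from ctl import *
loop(2,first=law(57,85,.003))
print(state()['t']);save("w7",snapshot("wrist"))
E
```

```text
LOST None None
15.0083
```

View pics/w7.png

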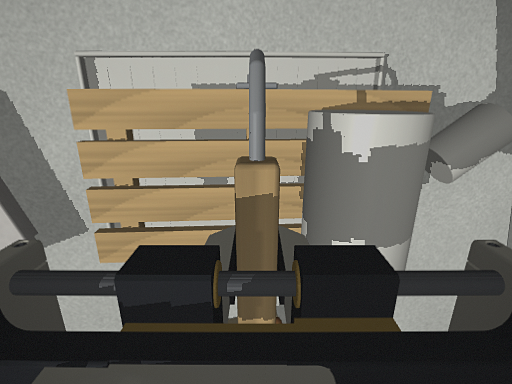

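The vase is still on the slats at d≈90 mm, with its left edge at column 305 and right edge at 432. The right edge has lost its wood background, so I'll add the left edge as a fallback and carry on.

```bash
python3 - <<'E'
s=open('h.py').read()
s=s.replace("hsv=cv2.cvtColor(im,cv2.COLOR_RGB2HSV);E=[]","hsv=cv2.cvtColor(im,cv2.COLOR_RGB2HSV);E=[];L=[]")
s=s.replace("        if e: E.append((e[-1]-.5,r))\n    if len(E)<5: return None\n","""        if e: E.append((e[-1]-.5,r))
        l=[c for c in range(286,420) if sat[c-5:c].all() and not sat[c:c+12].any()]
        if l: L.append((l[0]-.5,r))
    g=50
    if len(L)>=5: E,g=L,-50     # left edge, once clear of the grip
    if len(E)<5: return None
""").replace("n@c-50+58","n@c-g+58")
open('h.py','w').write(s)
E
python3 - <<'E'
from ctl import *
s=state();ph=tilt_of(s,yaw);cp=camera_params("wrist")
L=lambda n:cv2.cvtColor(cv2.imread(f"pics/{n}.png"),cv2.COLOR_BGR2RGB)
print("w7",vase_off(L("w7"),cp,pivot(s,yaw,ph),yaw,ph),ph,s['t'])
loop(3)
print(state()['t'])
E
```

```text
w7 90.71609122702598 0.1062433220844561 15.0583
t 15.11 d 90.1 v -10.4 phi 0.1063 -> 0.0698
t 15.54 d 74.6 v -34.4 phi 0.0700 -> 0.0516
t 15.94 d 57.0 v -34.3 phi 0.0519 -> 0.0429
16.2417
```

Caught: it is now rolling gently towards the middle. Continuing.

Run:
```python
from ctl import *
loop(6)
print(state()['t'])
```

```text
t 16.29 d 42.9 v -39.0 phi 0.0430 -> 0.0237
t 16.70 d 28.8 v -18.8 phi 0.0238 -> 0.0278
t 17.05 d 22.4 v -19.7 phi 0.0279 -> 0.0187
t 17.40 d 14.2 v -17.3 phi 0.0188 -> 0.0110
t 17.75 d 8.6 v -9.6 phi 0.0111 -> 0.0127
t 17.95 d 7.0 v -9.8 phi 0.0110 -> 0.0116
18.1
```

Run:
```python
from ctl import *
loop(10)
save("w8",snapshot("wrist"));print(state()['t'])
```

```text
t 18.15 d 6.3 v -1.9 phi 0.0110 -> 0.0040
t 18.50 d 5.3 v 0.5 phi 0.0040 -> 0.0034
t 18.70 d 5.3 v 0.3 phi 0.0039 -> 0.0034
18.8
```

View pics/w8.png

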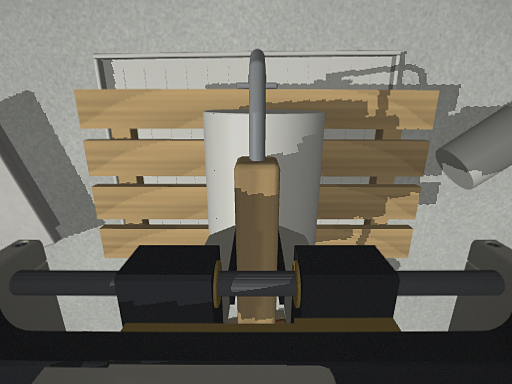

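The vase rests over the middle, spanning columns 205–323 against the grip's column 257 (d≈5 mm, v≈0). Next I'll hold to drip, then carry slowly in two legs.

```bash
cat > step8.py <<'E'
import ctl; from ctl import *
pause(3);print(meas());pause(2.9);print(meas())
E_=np.array([440.8,-275.3,140.])
for f,yw in((.5,88.9),(1.,98.3)):
    G=Q+f*(E_-Q); line_to(tcp(G,yw,.0036),42,q_of(frame(yw,.0036)))
    ctl.yaw=yw;a=meas();b=meas();print(a,b,state()['eef_pos'],tcp(G,yw,.0036))
    if abs(b[1]-a[1])>.5 or abs(b[1])>12: print("BAD");break
print(np.round(state()['q'],2));save("top9",snapshot("top"))
E
python3 step8.py
```

```text
(21.8, np.float64(5.354389653399304), np.float64(0.003918848700387342))
(24.75, np.float64(5.324357055501818), np.float64(0.003992630019518406))
(31.35, np.float64(5.5222864243499705), np.float64(0.003586927520615935)) (31.4, np.float64(5.508085704686987), np.float64(0.00361811281234305)) [451.06050414  -7.28934517 281.98630633] [451.05465734  -7.29459487 281.99907984]
(38.0, np.float64(5.647955885060307), np.float64(0.003618987857298371)) (38.05, np.float64(5.641967874793887), np.float64(0.0036140546340173853)) [ 440.89053487 -275.78037636  281.97563769] [ 440.87379473 -275.80584449  281.99907984]
[ 0.13  0.19  0.44  1.83 -0.09  1.14  2.31]
```

View pics/top9.png

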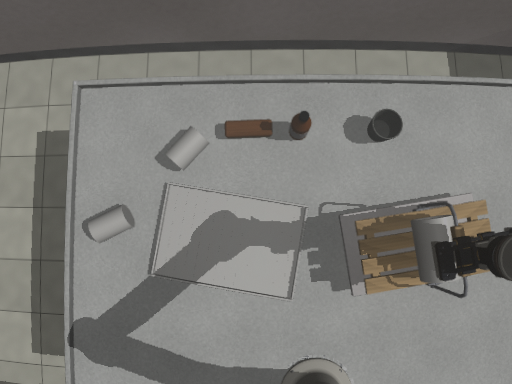

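The tray is over the stand, appearing offset only because it is higher. The drainer is empty and the vase is at 5.6 mm. Now I'll lower it gently.

```bash
cat > step9.py <<'E'
import ctl; from ctl import *
ctl.yaw=yw=98.3;G=np.array([440.8,-275.3,88.]);f=q_of(frame(yw,.0036))
line_to(tcp(G,yw,.0036),22,f);print(meas())
r=line_to(tcp(G-[0,0,7],yw,.0036),8,f,stop_force=4);s=state();print(r,s['t'],s['eef_pos'],meas(),ft(15)[0][:3])
E
python3 step9.py
```

```text
(40.6667, np.float64(5.6208096105974), np.float64(0.0035293490359964287))
True 41.2917 [ 440.90369244 -275.78971215  225.90618084] (41.2917, np.float64(5.73578874795575), np.float64(0.003691120637635546)) [-0.11660515 -0.05784776  7.14521343]
```

Contact at the expected height, with the vase still at 5.7 mm. Release, retreat and check.

```bash
cat > step10.py <<'E'
import ctl; from ctl import *
p=state()['eef_pos'];f=q_of(frame(98.3,0))
line_to(p+[0,0,.5],5,f);print(ft(8)[0][2])
gripper_open();line_to(p+[0,0,110],80,f)
q=state()['q'];q=np.array(q);q[0]-=.9;move_j(q)
im=snapshot("top");save("top10",im);print(state()['t'],state()['eef_pos'])
save("crop10",cv2.convertScaleAbs(cv2.resize(im[180:310,325:500],None,fx=4.4,fy=4.4,interpolation=cv2.INTER_CUBIC),alpha=1.4))
E
python3 step10.py
```

```text
-3.363984143181778
47.0333 [490.37314273 172.11821021 335.43821334]
```

View pics/crop10.png

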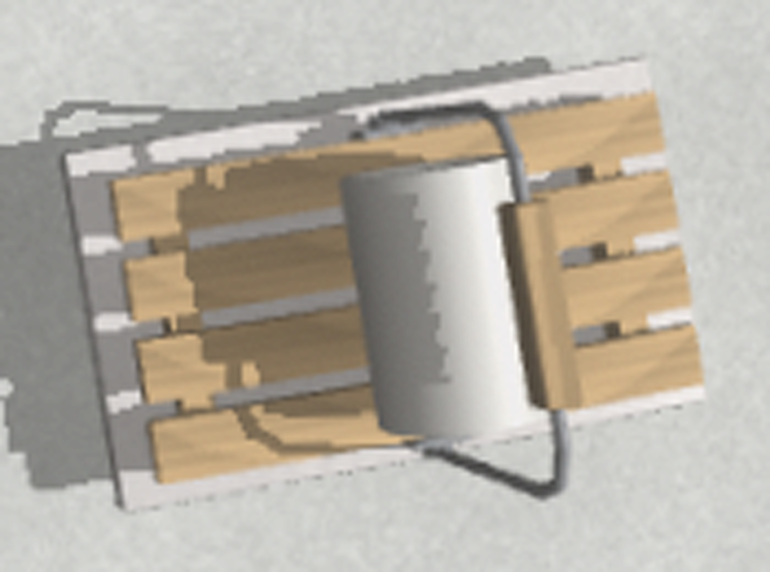

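The tray stands on the stand with corners at (112,182), (655,93), (703,388) and (160,483), and the vase spans about 345–520. I'll check the centring numerically.

```bash
cat > step11.py <<'E'
from h import *
cp=camera_params("top");f=lambda a:(np.array(a,float)+.5)/4.4-.5+[325,180]
t=plane(cp,f([(112,182),(655,93),(703,388),(160,483)]),92);u=t[0]+t[3]-t[1]-t[2];yw=np.degrees(np.arctan2(u[1],u[0]));u/=np.linalg.norm(u)
c=t.mean(0);print(c,[np.linalg.norm(t[i]-t[i-1]).round(1) for i in range(4)],yw)
dl=c-[440.8,-275.3,92];print("along",dl@u,"across",dl@[u[1],-u[0],0])
o,d=rays(cp,f([(360,300),(518,290)]));d/=np.linalg.norm(d,axis=1)[:,None];b=d.sum(0);v=o+b*(142-o[2])/b[2];print("vase",(v-c)@u)
a=cv2.imread("pics/top10.png");im=cv2.cvtColor(snapshot("top"),cv2.COLOR_RGB2BGR)
print("change",cv2.absdiff(a,im)[180:310,325:500].max(),state()['t'])
E
python3 step11.py
```

```text
[ 439.0899583 -275.1685499   92.       ] [np.float64(186.0), np.float64(359.8), np.float64(189.5), np.float64(358.6)] 97.80641211715127
along 0.36250079467597596 across -1.6763397355540715
vase 9.10763118279898
change 4 47.0833
```

```bash
python3 -c "
from workcell import *
print(hand_in())"
```

```text
the job is handed in; nothing more can be done
None
```

The job is handed in at about 47 s: the vase dripped off above the draining tray for about six seconds (after I caught it rolling to some 90 mm off centre), and the tray now stands on the stand within about 2 mm and 0.5°, with the vase still, 5–9 mm from the middle of the slats, and the robot clear.

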